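Crack open the stuck glue tank

TASK

The glue unit on the packing bench is switched off and its tank has to be aired. First push the service door at its front fully shut until its catch snaps in and holds it by itself, and let go of it; only then take the tank lid by its bar handle, pull it free of the sticky seal that holds it down, and finish while still holding it by the handle, slightly open and still, with its front edge about 3 cm (2 to 4 cm) up. Never let the lid fly up more than 8 cm, and leave the jar, the kit box and the tape roll where they are.

Things in the scene. Friction and masses are not known exactly. Their poses are not given: they have to be found in the camera images.
- glue_unit: fixed grey sheet-metal glue unit, 260 deep (x) by 360 wide (y) by 200 mm high. Origin: centre of its underside; x points from its front (door and control panel, towards the robot) to its back, y to its left looking along x, z up. Left half (y>0): pump cupboard with the door in front; right half: tank with the lid on top. Only the lid, its handle and a 7 mm hinge ledge stand above its top.
- service_door (a joint): white door, rad: 0 shut, grows opening towards the robot; starts at 0.45 to 0.95. Panel 165 wide, 165 high, 15 mm thick, bottom 21 mm up; hinged at its left edge, free edge near mid-unit. No handle: push the outer face. Stays where left. A sprung catch resists from about 0.09 on, with up to 8 N at door_push; past about 0.04 it snaps to 0 and holds the door shut.
- door_hinge (a point): point on the door's vertical hinge axis, level with its top edge (186 mm above the bench), in the plane of the panel's inner face (unit x=-130, y=+175 mm). Axes turn with the door: -y runs along the panel to the free edge, -x is the outward normal; the outer face lies 15 mm out.
- door_push (a point): point on the outer face of the door at its top edge, 120 mm from the hinge (45 mm from the free edge); axes as door_hinge. A good place to push, with the fingertips some 20 mm below it.
- tank_lid (a joint): steel lid, rad: 0 closed (start), grows as the front edge rises (0.1 = 20 mm, 0.145 = 30 mm, 0.2 = 41 mm). 205 front to back, 170 wide, 10 mm thick, hinged at its back edge, about 0.5 kg. Sticky seal: the pull at the handle peaks at 15 to 20 N in the first 3 mm and has let go by about 8 mm; then 4 to 6 N hold it up. Let go, it falls shut and sticks again.
- lid_grip (a point): black bar handle on the lid: round bar 16 mm thick, 100 mm long along y (parallel to the hinge), on two feet 86 mm apart. Origin: bar centre, 32 mm above the lid's upper face, 155 mm in front of and 42 mm above the hinge axis; axes turn with the lid, equal to the unit's when closed. Take it from above at its middle, one finger in front, one behind; grip 40 N or more.
- lid_hinge (a point): point on the lid's hinge axis at the middle of its back edge, 201 mm above the bench; axes turn with the lid (x towards the back, y along the hinge). The lid opens by turning about +y.
- lid_edge (a point): middle of the lid's front lower edge, 205 mm in front of lid_hinge; 201 mm above the bench when closed.
- jar: bystander: closed glass jar with white cap, 68 mm diameter, 85 mm high, loose in front of the tank half. Origin at the centre of its underside.
- kit_box: bystander: closed carton 200 x 130 x 55 mm lying to the right of the unit, loose. Origin at the centre of its underside.
- tape_roll: bystander: brown tape roll lying flat, 90 mm diameter, 48 mm high, loose to the left of the unit. Origin at the centre of its underside.

How it is judged:
By the outcome, as a careful person would: the job done as asked, in the order asked, and still so for the second after the job is handed in, while the arm keeps its last pose, push and grip.
It also fails if it takes over 48 s, if anything falls off the work surface, if the arm or the gripper's body presses on something with over 40 N, if the wrist force passes 120 N, or if a joint passes its speed limit or range.

ROBOT

A 6-joint arm with a two-finger parallel gripper is mounted at the origin on the work surface. World frame = base frame: x ahead of the robot, y to its left, z up, the work surface at z = 0. Lengths are in m, angles in rad, forces in N, time in s.
With the tool pointing down it reaches from about 0.3 to 0.775 m from the base axis. Payload 14.6 kg.
Tool frame: the origin (TCP) lies at the very end of the fingers, on their centre line; the grasp point (between the pads) lies 19 mm behind it; z points along the fingers, y is the line along which they close (so a half turn about z gives the same grasp; the last joint's range is limited). The gripper opens to 94 mm and grips with 3 to 60 N. Pads are 16 mm wide; open, the fingers measure 119 mm over their backs; the gripper's body (75 mm by 177 mm) begins 78 mm behind the grasp point.
Start: joints at [1.268, 0.3, 1.521, -0, 1.321, -0.067], TCP at [0.128, 0.535, 0.205] pointing down, gripper open.
Joint ranges: [-3.03, 3.03], [-0.79, 2.21], [0.23, 2.52], [-1.04, 4.18], [0, 3.07], [-2.55, 2.55]. Speed limits (rad/s): [2.22, 2.22, 2.57, 3.14, 3.14, 3.14].

INTERFACE

Orientations are given as [roll, pitch, yaw] about the fixed x, y, z axes, in that order (R = Rz(yaw) Ry(pitch) Rx(roll)).
In Python, from station import ctrl, cams gives the robot as it stands. The module is installed in compiled form; this text tells all that it offers.
- The arm moves only by the tool arm_command, never from a script. Its argument "plan" is a list that holds one entry, the list of rows, each a list of 7 numbers: the shift along the tool's x, y, z in parts of the range, where 1.0 means 1000 mm, then the turn, a rotation vector about the tool's x, y, z in shares of 2 rad (1.0 is 2 rad), then the closure, from -1 (fully open) to 1 (shut). A call has 1 to 12 rows; each row is the pose to reach, as a shift and turn from the pose commanded when the call began, along the tool's axes at that moment; what a row does not reach only later rows make up. A row lasts 1/10 s, in which the tool goes at most 50 mm and 8.59 degrees, less where a joint would pass 70% of its speed; a pose out of reach is approached as far as the arm can. A call with a gripper value outside its range is refused whole. The fingers move at their own pace and stop on an object; "squeeze" is the grip in N (left out, the last holds). Time passes only in rows, so rows that repeat a pose let the fingers close. It gives the time, the measured TCP pose, the force, the opening and the grip force at its end, in the units of the state.
- ctrl.get_obs(): the state, without advancing time (a new reading comes with each control period).
- cams.camera(name): name is "scene" or "top"; returns (picture, depth): 400x640x3 uint8, blue, green, red; 400x640 float32, m along the optical axis (not along the pixel's ray), 0 where there is no reading.
- cams.camera_info(name): a dict with "fx", "fy", "cx", "cy" (pixels), "dist_coeffs" ([k1, k2, p1, p2, k3] as OpenCV has them; the pictures are not rectified), "world_to_cam" (4x4, takes a point from world to camera coordinates). Camera axes: x right, y down, z forward; pixel columns grow to the right and rows downward; lengths in m; the calibration is good to about 2 mm. A picture is of the moment at which its call begins. camera_info takes no time and is no camera call.
- ctrl.hand_in(): hands the job in; it is judged then, once.
The state is a dict: "time_s": time; "qpos": joint angles; "joint_vel": joint speeds; "tau": joint torques, N m; "ee_pos": TCP position; "eef_rot": TCP orientation; "force": force on the tool from outside, world axes, zero at the start; "moment": the same for the moment, N m; "grip_width": finger opening in m; "grip_force": force on a finger pad.
Only numpy, scipy, OpenCV 4.12 (cv2) and the standard library are available. Lean on these libraries where they do the work, as an engineer would, in place of code of your own. Each camera call takes 0.05 s, during which the arm holds its last target. There are 200 camera calls.

## Working session

There is one attempt and no reset: what is moved stays moved. The work goes in short steps, Python scripts to look and compute and a tool call to move; the robot and the scene stay as the last step left them, time stands still between calls to the robot, and variables do not carry over. Pictures are saved under pics/ and viewed, at most 10 in all, crops included, and the job is handed in when it is done.

Besides the shell and the picture viewer there is one more tool, called after "Emit:" as name([rows], argument=value, ...), one row to a line, values as JSON. arm_command: Moves the arm, as the interface text tells. Its arguments: {"type":"object","properties":{"plan":{"type":"array"},"squeeze":{"type":"number"}},"required":["plan"]}

```bash
mkdir -p pics
cat > h.py <<'E'
import numpy as np, cv2
from station import ctrl, cams
def snap(n,tag):
    im,d=cams.camera(n); cv2.imwrite(f'pics/{tag}.png',im); np.savez(f'pics/{tag}.npz',im=im,d=d); return im,d
def world(n,uv,depth):
    i=cams.camera_info(n); K=np.array([[i['fx'],0,i['cx']],[0,i['fy'],i['cy']],[0,0,1]])
    p=cv2.undistortPoints(np.array(uv,float).reshape(-1,1,2),K,np.array(i['dist_coeffs'],float))[:,0]
    d=np.ravel(depth); c=np.c_[p*d[:,None],d]; T=np.linalg.inv(np.array(i['world_to_cam']))
    return c@T[:3,:3].T+T[:3,3]
def cloud(n,d):
    v,u=np.mgrid[0:400,0:640]; w=world(n,np.c_[u.ravel(),v.ravel()],d).reshape(400,640,3); w[d==0]=np.nan; return w
E
python3 - <<'E'
from h import *
for n in('scene','top'):
    im,d=snap(n,n+'0'); print(n,np.linalg.inv(cams.camera_info(n)['world_to_cam'])[:3].round(3).tolist(),(d>0).mean())
print(ctrl.get_obs())
E
```

```text
scene [[-0.734, 0.649, -0.198, 0.869], [0.679, 0.699, -0.225, 0.348], [-0.007, -0.299, -0.954, 1.327]] 0.9960703125
top [[-0.059, -0.973, 0.224, 0.352], [-0.998, 0.057, -0.015, 0.074], [0.001, -0.224, -0.975, 1.318]] 0.99592578125
{'time_s': 0.1, 'qpos': array([ 1.26837413e+00,  3.00404386e-01,  1.52150052e+00,  3.96323345e-05,
        1.32068475e+00, -6.65880186e-02]), 'joint_vel': array([-0.00097722, -0.00121385, -0.00155446,  0.00049389, -0.00092824,
        0.00045201]), 'tau': array([ 1.25610241e-03, -5.32648838e+01, -3.53285909e+01,  7.09965988e-02,
        2.34872400e-02, -7.58294777e-05]), 'ee_pos': array([0.12842942, 0.53456542, 0.204957  ]), 'eef_rot': array([-3.14060041e+00, -1.04644047e-04,  2.90574860e+00]), 'force': array([-0.19766429,  0.48726411,  0.50105367]), 'moment': array([ 2.40843378e-02,  6.56777174e-05, -1.52969344e-02]), 'grip_force': 0.0, 'grip_width': 0.09405583390424542}
```

View pics/scene0.png

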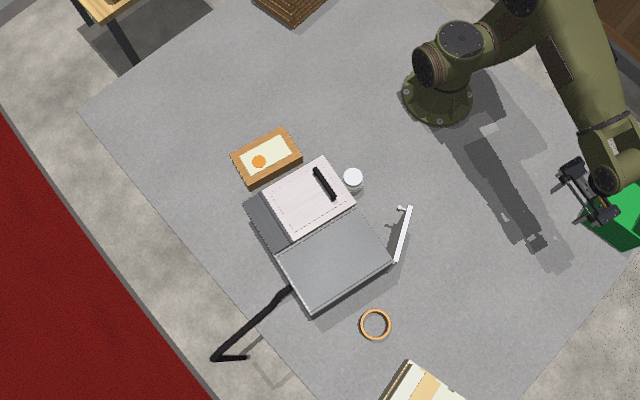

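View pics/top0.png

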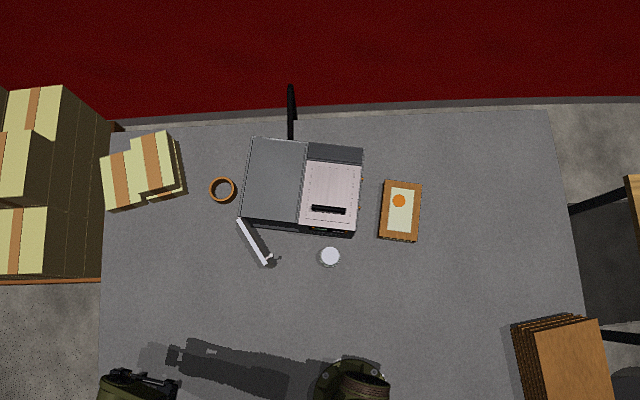

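The top view shows the bar handle at about (328,210), the jar cap at (330,256), and the open door's top edge from (240,220) to (268,264). In the scene view the handle is at (325,184) and the door edge runs from (396,262) to (409,207).

Run:
```python
from h import *
def pca(P):
    c=np.median(P,0); r=cv2.minAreaRect((P[:,:2]*1000).astype(np.float32)); return c.round(4),np.round(r[0],1),np.round(r[1],1),round(r[2],1),len(P)
for n,boxes in (('top',dict(handle=(300,198,355,222),door=(232,212,275,270),unit=(238,130,368,240),jar=(315,242,345,270))),('scene',dict(handle=(308,160,345,205),door=(388,200,416,268),unit=(255,150,398,320),jar=(340,165,366,192)))):
    z=np.load(f'pics/{n}0.npz'); w=cloud(n,z['d']); im=z['im'].astype(int)
    def sel(k,zl,zh,m=True):
        a,b,c,d=boxes[k]; M=np.zeros((400,640),bool); M[b:d,a:c]=1
        return w[M&m&(w[...,2]>zl)&(w[...,2]<zh)]
    mx=im.max(2)
    print(n)
    print(' handle',pca(sel('handle',.222,.26)),pca(sel('handle',.215,.26,mx<60)))
    print(' door',pca(sel('door',.178,.194,mx>120)))
    print(' unit',pca(sel('unit',.19,.206)), 'lid',pca(sel('unit',.207,.218)))
    print(' jar',pca(sel('jar',.075,.1)))
    P=sel('handle',.222,.26);print(np.percentile(P[:,2],[5,50,95]))
```

```text
top
 handle (array([0.579 , 0.0409, 0.2491]), array([580.3,  40.2]), array([98.9, 16.5]), 79.2, 192) (array([0.579 , 0.042 , 0.2491]), array([579.9,  41.5]), array([96.3, 15.7]), 79.8, 190)
 door (array([0.5003, 0.2728, 0.1863]), array([512.1, 269.3]), array([165.5,  40. ]), 32.8, 292)
 unit (array([0.6929, 0.195 , 0.2006]), array([650. , 118.3]), array([365.3, 323. ]), 80.0, 5241) lid (array([0.6486, 0.0281, 0.2123]), array([673.1, 100.7]), array([321.3, 261.6]), 79.8, 4079)
 jar (array([0.4591, 0.0402, 0.085 ]), array([459.3,  40.6]), array([58.2, 55.5]), 86.6, 271)
[0.24269245 0.24909499 0.25311285]
scene
 handle (array([0.5833, 0.0438, 0.2497]), array([582.2,  42.1]), array([98.8, 16. ]), 79.9, 226) (array([0.5833, 0.0462, 0.2504]), array([582.3,  42.6]), array([97.6, 15.3]), 79.6, 191)
 door (array([0.5061, 0.2737, 0.186 ]), array([509.6, 277.7]), array([166.7,  41.2]), 40.0, 364)
 unit (array([0.7047, 0.1996, 0.2005]), array([670.9, 115.3]), array([364.3, 282.5]), 79.9, 7156) lid (array([0.6571, 0.0335, 0.2123]), array([673.1,  89.9]), array([301.2, 262.5]), 79.7, 4862)
 jar (array([0.4634, 0.0421, 0.0853]), array([461.9,  41.6]), array([58.1, 58. ]), 64.6, 294)
[0.2406645  0.24967562 0.25438344]
```

Run:
```python
from h import *
yaw=-np.deg2rad(10.2); X=np.array([np.cos(yaw),np.sin(yaw)]);Y=np.array([-X[1],X[0]])
for n in('top','scene'):
    z=np.load(f'pics/{n}0.npz'); w=cloud(n,z['d']); mx=z['im'].astype(int).max(2)
    v,u=np.mgrid[0:400,0:640]
    box=(u>238)&(u<366)&(v>130)&(v<240) if n=='top' else (u>255)&(u<398)&(v>150)&(v<320)
    m=box&(abs(w[...,2]-.2005)<.003); P=w[m][:,:2]; a=P@X; b=P@Y
    k=b>np.percentile(b,50)
    print(n,'unit a',np.percentile(a[k],[.5,2,98,99.5]).round(4),'b',np.percentile(b,[.5,2,98,99.5]).round(4))
    m=box&(abs(w[...,2]-.212)<.003)&(mx>130);P=w[m][:,:2]; a=P@X; b=P@Y; print(' lid a',np.percentile(a,[1,3,97,99]).round(4),'b',np.percentile(b,[1,3,97,99]).round(4))
    D=(u>232)&(u<275)&(v>212)&(v<270) if n=='top' else (u>388)&(u<416)&(v>200)&(v<268)
    P=w[D&(abs(w[...,2]-.186)<.003)&(mx>120)][:,:2]
    for _ in range(3):
        l=cv2.fitLine(P.astype(np.float32),cv2.DIST_HUBER,0,.001,.001).ravel(); dr=l[:2]; nn=np.array([-dr[1],dr[0]]); e=(P-l[2:])@nn; P=P[abs(e)<.012]
    s=(P-l[2:])@dr; print(' door',np.degrees(np.arctan2(dr[1],dr[0])),l[2:]+dr*s.min(),l[2:]+dr*s.max(),np.percentile(e,[2,98]))
print('handle a,b',np.array([.581,.0415])@X,np.array([.581,.0415])@Y,'X,Y',X,Y)
```

```text
top unit a [0.5194 0.523  0.7734 0.7776] b [0.0538 0.0572 0.4093 0.4125]
 lid a [0.5161 0.5194 0.7091 0.7126] b [0.0606 0.0633 0.2227 0.2256]
 door 29.607615 [0.43566916 0.23528453] [0.57989341 0.31724068] [-0.00701409  0.00754607]
scene unit a [0.5219 0.5265 0.7748 0.7788] b [0.1064 0.2306 0.4104 0.413 ]
 lid a [0.5175 0.5216 0.7108 0.7143] b [0.0605 0.0634 0.2244 0.2274]
 door 29.667734 [0.43649387 0.23519572] [0.58189743 0.31802397] [-0.00738788  0.00740556]
handle a,b 0.5644686315068668 0.14373035185640143 X,Y [ 0.98419561 -0.17708474] [0.17708474 0.98419561]
```

```bash
cat >> h.py <<'E'
from scipy.spatial.transform import Rotation as R
def rel(p,rot):  # target world pose -> shift mm / rotvec in present tool axes
    o=ctrl.get_obs(); R0=R.from_euler('xyz',o['eef_rot'])
    return np.r_[R0.inv().apply(np.array(p)-o['ee_pos'])*1000,(R0.inv()*rot).as_rotvec()]
def down(yaw): return R.from_euler('xyz',[np.pi,0,yaw])
YAW=-np.deg2rad(10.2); H=np.array([.583,.3097])
def door(th,off,z=.166,r=.12):
    a=YAW-np.pi/2-th; d=np.array([np.cos(a),np.sin(a)]); n=np.array([d[1],-d[0]]); 
    return np.r_[H+r*d+(.015+off)*n,z],down(YAW+np.pi-th)
def show(*a): 
    for p,r in a: print(np.r_[rel(p,r)[:3].round(1),rel(p,r)[3:].round(3)].tolist(),p.round(3))
E
python3 -c "
from h import *
show(door(.876,.06,.205),door(.876,.06),door(.876,.02))"
```

```text
[-355.7, -139.7, 0.1, -0.001, 0.0, 0.818] [0.442 0.316 0.205]
[-355.7, -139.7, 39.1, -0.001, 0.0, 0.818] [0.442 0.316 0.166]
[-383.0, -168.9, 39.1, -0.001, 0.0, 0.818] [0.461 0.281 0.166]
```

The manual's scale: shifts go in shares of 1000 mm and turns go in shares of 2 rad. Converting my numbers, -356 mm / 1000 = -0.356, -320 mm / 1000 = -0.32, 0.82 rad / 2 = 0.41.

Emit:
arm_command([
  [[-0.04, -0.016, 0, 0, 0, 0.045, 1], [-0.08, -0.031, 0, 0, 0, 0.09, 1], [-0.12, -0.047, 0, 0, 0, 0.135, 1], [-0.16, -0.063, 0, 0, 0, 0.18, 1], [-0.2, -0.079, 0, 0, 0, 0.23, 1], [-0.24, -0.094, 0, 0, 0, 0.275, 1], [-0.28, -0.11, 0, 0, 0, 0.32, 1], [-0.32, -0.126, 0.01, 0, 0, 0.365, 1], [-0.356, -0.14, 0.025, 0, 0, 0.41, 1], [-0.356, -0.14, 0.039, 0, 0, 0.41, 1], [-0.356, -0.14, 0.039, 0, 0, 0.41, 1], [-0.356, -0.14, 0.039, 0, 0, 0.41, 1]],
])

```text
time_s: 1.3
ee_pos: [0.4412, 0.316, 0.1666]
eef_rot: [-3.141, -0.0, 2.087]
force: [-0.1, 0.7, 0.5]
grip_width: 0.0022
grip_force: 0.0
```

```bash
python3 -c "
from h import *
for t in (.876,.75,.6,.45,.3,.2,.12,.06,0,-.02): show(door(t,.008))"
```

```text
[-52.5, 0.1, 0.6, -0.001, -0.0, -0.0] [0.467 0.27  0.166]
[-67.8, -1.8, 0.6, -0.001, -0.0, -0.126] [0.473 0.256 0.166]
[-86.1, -1.6, 0.6, -0.001, -0.0, -0.276] [0.482 0.24  0.166]
[-104.2, 1.4, 0.6, -0.001, -0.0, -0.426] [0.494 0.226 0.166]
[-121.6, 7.0, 0.6, -0.001, -0.0, -0.576] [0.507 0.214 0.166]
[-132.7, 12.1, 0.6, -0.0, -0.0, -0.676] [0.517 0.207 0.166]
[-141.1, 17.1, 0.6, -0.0, -0.0, -0.756] [0.526 0.202 0.166]
[-147.2, 21.2, 0.5, -0.0, -0.0, -0.816] [0.532 0.199 0.166]
[-153.0, 25.7, 0.5, -0.0, -0.0, -0.876] [0.539 0.196 0.166]
[-154.9, 27.2, 0.5, -0.0, -0.0, -0.896] [0.541 0.195 0.166]
```

First stretch: push to about 0.3 rad.

To row units: -122 mm / 1000 = -0.122, -104 mm / 1000 = -0.104, -0.06 rad / 2 = -0.03.

Emit:
arm_command([
  [[-0.03, 0, 0, 0, 0, 0, 1], [-0.045, 0, 0, 0, 0, 0, 1], [-0.053, 0, 0, 0, 0, 0, 1], [-0.06, -0.001, 0, 0, 0, -0.03, 1], [-0.068, -0.002, 0, 0, 0, -0.065, 1], [-0.077, -0.002, 0, 0, 0, -0.1, 1], [-0.086, -0.002, 0, 0, 0, -0.14, 1], [-0.095, 0, 0, 0, 0, -0.175, 1], [-0.104, 0.001, 0, 0, 0, -0.215, 1], [-0.113, 0.004, 0, 0, 0, -0.25, 1], [-0.122, 0.007, 0, 0, 0, -0.29, 1], [-0.122, 0.007, 0, 0, 0, -0.29, 1]],
])

```text
time_s: 2.5
ee_pos: [0.5084, 0.2128, 0.1667]
eef_rot: [3.141, 0.0, 2.667]
force: [0.1, 1.1, -0.0]
grip_width: 0.0002
grip_force: 0.0
```

```bash
python3 -c "
from h import *
for t in (.2,.12,.06,0,-.02,-.05): show(door(t,.008))
show(door(0,.07),door(0,.07,.33))
snap('scene','s1')
im=cv2.imread('pics/s1.png')[150:300,320:480]; cv2.imwrite('pics/s1c.png',cv2.resize(im,None,fx=3,fy=3))"
```

```text
[-10.7, -1.4, 0.7, 0.0, 0.0, -0.097] [0.517 0.207 0.166]
[-20.5, -1.9, 0.7, 0.0, 0.0, -0.177] [0.526 0.202 0.166]
[-27.8, -1.7, 0.7, 0.0, 0.0, -0.237] [0.532 0.199 0.166]
[-35.1, -1.2, 0.7, 0.0, 0.0, -0.297] [0.539 0.196 0.166]
[-37.6, -0.9, 0.7, 0.0, 0.0, -0.317] [0.541 0.195 0.166]
[-41.2, -0.4, 0.7, 0.0, 0.0, -0.347] [0.545 0.194 0.166]
[24.2, -19.3, 0.7, 0.0, 0.0, -0.297] [0.478 0.207 0.166]
[24.1, -19.3, -163.3, 0.0, 0.0, -0.297] [0.478 0.207 0.33 ]
```

View pics/s1c.png

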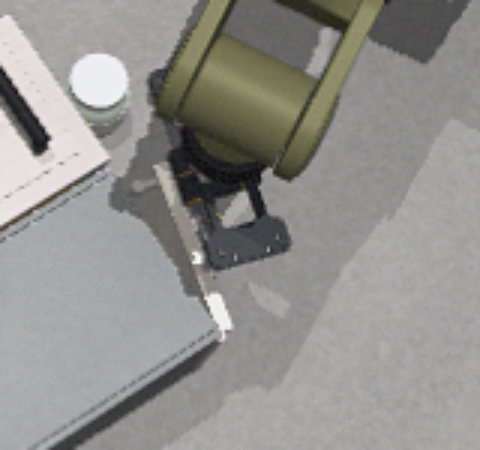

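The door is following the fingers and is now at roughly 0.3 rad, with its free edge at crop (165,170). I'll push it slowly through the catch.

To row units: -36 mm / 1000 = -0.036, -35 mm / 1000 = -0.035, -0.3 rad / 2 = -0.15.

Emit:
arm_command([
  [[-0.006, -0.001, 0, 0, 0, -0.025, 1], [-0.011, -0.001, 0, 0, 0, -0.05, 1], [-0.016, -0.002, 0, 0, 0, -0.07, 1], [-0.021, -0.002, 0, 0, 0, -0.09, 1], [-0.025, -0.002, 0, 0, 0, -0.105, 1], [-0.028, -0.002, 0, 0, 0, -0.12, 1], [-0.031, -0.002, 0, 0, 0, -0.135, 1], [-0.033, -0.001, 0, 0, 0, -0.145, 1], [-0.035, -0.001, 0, 0, 0, -0.15, 1], [-0.036, -0.001, 0, 0, 0, -0.15, 1], [-0.036, -0.001, 0, 0, 0, -0.15, 1]],
])

```text
time_s: 3.65
ee_pos: [0.5375, 0.197, 0.1666]
eef_rot: [3.141, -0.005, 2.966]
force: [-17.4, 7.7, 7.9]
grip_width: 0.0007
grip_force: 9.0
```

To row units: -165 mm / 1000 = -0.165, -130 mm / 1000 = -0.13.

Emit:
arm_command([
  [[-0.001, 0, 0, 0, 0, 0, 1], [-0.001, 0, 0, 0, 0, 0, 1], [0.01, 0, 0, 0, 0, 0, 1], [0.04, 0, 0, 0, 0, 0, 1], [0.06, 0, 0, 0, 0, 0, 1], [0.06, 0, -0.04, 0, 0, 0, 1], [0.06, 0, -0.085, 0, 0, 0, 1], [0.06, 0, -0.13, 0, 0, 0, 0], [0.06, 0, -0.165, 0, 0, 0, -1], [0.06, 0, -0.165, 0, 0, 0, -1]],
])

```text
time_s: 4.65
ee_pos: [0.4812, 0.2064, 0.3364]
eef_rot: [3.138, 0.007, 2.965]
force: [0.3, -0.6, -1.0]
grip_width: 0.0211
grip_force: 0.0
```

```bash
python3 -c "
from h import *
snap('scene','s2');snap('top','t2')
a=cv2.imread('pics/s2.png')[130:330,240:440];b=cv2.imread('pics/t2.png')[110:310,200:400]
cv2.imwrite('pics/c2.png',cv2.resize(np.hstack([a,b]),None,fx=2,fy=2))
G=[.581,.0415]
for z in(.33,.28,.224): show((np.r_[G,z],down(YAW+np.pi/2)))"
```

```text
[-127.9, -144.3, 1.5, 0.001, 0.0, 1.572] [0.581 0.042 0.33 ]
[-127.9, -144.3, 51.5, 0.001, 0.0, 1.572] [0.581 0.042 0.28 ]
[-127.8, -144.4, 107.5, 0.001, 0.0, 1.572] [0.581 0.042 0.224]
```

View pics/c2.png

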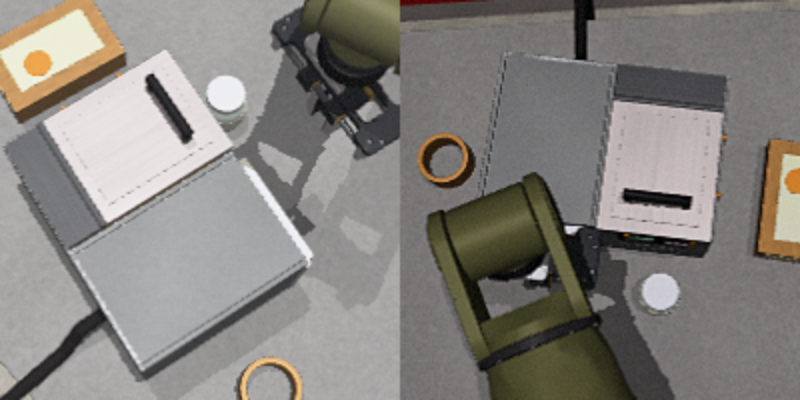

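The door is shut flush: its white edge runs along the unit front in the left crop from (245,165) to (310,262), and it stayed shut after release. Next I move above the handle.

To row units: -144 mm / 1000 = -0.144, -108 mm / 1000 = -0.108, 1.57 rad / 2 = 0.785.

Emit:
arm_command([
  [[-0.012, -0.013, 0, 0, 0, 0.07, -1], [-0.024, -0.027, 0, 0, 0, 0.14, -1], [-0.036, -0.04, 0, 0, 0, 0.21, -1], [-0.048, -0.054, 0, 0, 0, 0.28, -1], [-0.06, -0.067, 0, 0, 0, 0.35, -1], [-0.072, -0.08, 0, 0, 0, 0.42, -1], [-0.084, -0.094, 0, 0, 0, 0.49, -1], [-0.096, -0.107, 0, 0, 0, 0.56, -1], [-0.108, -0.121, 0, 0, 0, 0.63, -1], [-0.118, -0.133, 0, 0, 0, 0.7, -1], [-0.128, -0.144, 0, 0, 0, 0.785, -1], [-0.128, -0.144, 0, 0, 0, 0.785, -1]],
])

```text
time_s: 5.95
ee_pos: [0.5816, 0.0407, 0.3294]
eef_rot: [-3.139, 0.001, 1.391]
force: [0.2, -1.0, 0.2]
grip_width: 0.0942
grip_force: 0.0
```

```bash
python3 -c "
from h import *
show((np.r_[.581,.0415,.224],down(YAW+np.pi/2)))
print(ctrl.get_obs()['grip_width'])
for n in ('scene','top'):
    im,d=snap(n,n[0]+'3'); w=cloud(n,d)
    v,u=np.mgrid[0:400,0:640]
    box=(u>300)&(u<355)&(v>198)&(v<222) if n=='top' else (u>308)&(u<345)&(v>160)&(v<205)
    P=w[box&(w[...,2]>.235)&(w[...,2]<.26)]; print(n,len(P), len(P) and cv2.minAreaRect((P[:,:2]*1000).astype(np.float32)))"
```

```text
[0.8, -0.4, 105.4, -0.003, 0.001, -0.002] [0.581 0.042 0.224]
0.09417381386480522
scene 204 ((582.7796020507812, 45.20512008666992), (92.11559295654297, 15.615732192993164), 79.4662094116211)
top 8 ((588.2447509765625, 79.17056274414062), (5.724041938781738, 6.428491592407227), 87.00953674316406)
```

To row units: 105 mm / 1000 = 0.105, 90 mm / 1000 = 0.09.

Emit:
arm_command([
  [[0, 0, 0.035, 0, 0, 0, -1], [0, 0, 0.065, 0, 0, 0, -1], [0, 0, 0.09, 0, 0, 0, -1], [0, 0, 0.105, 0, 0, 0, -1], [0, 0, 0.105, 0, 0, 0, 0], [0, 0, 0.105, 0, 0, 0, 1], [0, 0, 0.105, 0, 0, 0, 1], [0, 0, 0.105, 0, 0, 0, 1], [0, 0, 0.105, 0, 0, 0, 1], [0, 0, 0.105, 0, 0, 0, 1], [0, 0, 0.105, 0, 0, 0, 1], [0, 0, 0.105, 0, 0, 0, 1]],
], squeeze=55)

```text
time_s: 7.25
ee_pos: [0.5814, 0.0417, 0.2265]
eef_rot: [-3.142, 0.0, 1.396]
force: [0.2, 0.3, 1.1]
grip_width: 0.0336
grip_force: 0.0
```

```bash
cat >> h.py <<'E'
def lid(t,G0,rot0):  # tool pose carried with the lid; G0 = TCP at t=0
    Yv=np.array([-np.sin(YAW),np.cos(YAW),0]); Xv=np.array([np.cos(YAW),np.sin(YAW),0])
    hg=np.r_[G0[:2],0]+.155*Xv; hg[2]=.201; r=R.from_rotvec(t*Yv)
    return hg+r.apply(G0-hg),r*rot0
E
python3 -c "
from h import *
o=ctrl.get_obs();print(o['force'],o['grip_force'],o['grip_width'])
G=o['ee_pos'];r=R.from_euler('xyz',o['eef_rot'])
for t in (.02,.05,.08,.11,.13,.145): show(lid(t,G,r))"
```

```text
[0.23544225 0.32335377 1.06959119] 0.0 0.03363277402044739
[-0.0, 0.5, -3.1, 0.02, 0.0, -0.0] [0.582 0.042 0.23 ]
[-0.0, 1.5, -7.7, 0.05, 0.0, -0.0] [0.583 0.041 0.234]
[-0.0, 2.5, -12.3, 0.08, 0.0, -0.0] [0.584 0.041 0.239]
[-0.0, 3.7, -16.9, 0.11, 0.0, -0.0] [0.585 0.041 0.243]
[-0.0, 4.6, -19.9, 0.13, 0.0, -0.0] [0.586 0.041 0.246]
[-0.0, 5.3, -22.1, 0.145, 0.0, -0.0] [0.587 0.041 0.249]
```

To row units: 2 mm / 1000 = 0.002.

Emit:
arm_command([
  [[0, 0, 0.002, 0, 0, 0, 1], [0, 0, 0.002, 0, 0, 0, 1], [0, 0, 0.002, 0, 0, 0, 1], [0, 0, 0.002, 0, 0, 0, 1], [0, 0, 0.002, 0, 0, 0, 1], [0, 0, 0.002, 0, 0, 0, 1], [0, 0, 0.002, 0, 0, 0, 1], [0, 0, 0.002, 0, 0, 0, 1]],
], squeeze=58)

```text
time_s: 8.05
ee_pos: [0.5802, 0.0419, 0.224]
eef_rot: [-3.138, 0.0, 1.396]
force: [-10.1, 0.5, 0.8]
grip_width: 0.0147
grip_force: 58.0
```

To row units: -10 mm / 1000 = -0.01, -9 mm / 1000 = -0.009, 0.066 rad / 2 = 0.033.

Emit:
arm_command([
  [[0, 0.0002, -0.001, 0.0035, 0, 0, 1], [0, 0.0004, -0.002, 0.0065, 0, 0, 1], [0, 0.0005, -0.003, 0.01, 0, 0, 1], [0, 0.0008, -0.004, 0.013, 0, 0, 1], [0, 0.001, -0.005, 0.0165, 0, 0, 1], [0, 0.0012, -0.006, 0.02, 0, 0, 1], [0, 0.0014, -0.007, 0.023, 0, 0, 1], [0, 0.0016, -0.008, 0.026, 0, 0, 1], [0, 0.0018, -0.009, 0.03, 0, 0, 1], [0, 0.002, -0.01, 0.033, 0, 0, 1], [0, 0.002, -0.01, 0.033, 0, 0, 1], [0, 0.002, -0.01, 0.033, 0, 0, 1]],
])

```text
time_s: 9.25
ee_pos: [0.5819, 0.0415, 0.2339]
eef_rot: [-3.071, 0.001, 1.396]
force: [-12.4, 0.4, 0.6]
grip_width: 0.0147
grip_force: 58.0
```

```bash
cat >> h.py <<'E'
def lidangle(tag):
    X=np.array([np.cos(YAW),np.sin(YAW)]);Y=np.array([-X[1],X[0]])
    for n in('scene','top'):
        im,d=snap(n,n[0]+tag); w=cloud(n,d); a=w[...,:2]@X; b=w[...,:2]@Y; z=w[...,2]
        for lo,hi in((.52,.545),(.59,.62),(.64,.67),(.69,.71)):
            m=(a>lo)&(a<hi)&(b>.065)&(b<.22)&(z>.19)&(z<.3)&(im.min(2)>110)
            if m.sum()>5: print(n,lo,m.sum(),np.median(z[m]).round(4),'th',np.arctan2(np.median(z[m])-.211,.719-np.median(a[m])).round(3))
E
python3 -c "
from h import *
lidangle('4'); print(ctrl.get_obs()['force'])
a=cv2.imread('pics/s4.png')[130:330,240:440];b=cv2.imread('pics/t4.png')[110:310,200:400]
cv2.imwrite('pics/c4.png',cv2.resize(np.hstack([a,b]),None,fx=2,fy=2))"
```

```text
scene 0.52 174 0.224 th 0.069
scene 0.59 343 0.2208 th 0.085
scene 0.64 505 0.2174 th 0.102
scene 0.69 413 0.2138 th 0.146
top 0.52 56 0.2237 th 0.068
top 0.59 27 0.2191 th 0.068
top 0.69 6 0.2131 th 0.147
[-12.14566111   1.14618893   0.78858801]
```

View pics/c4.png

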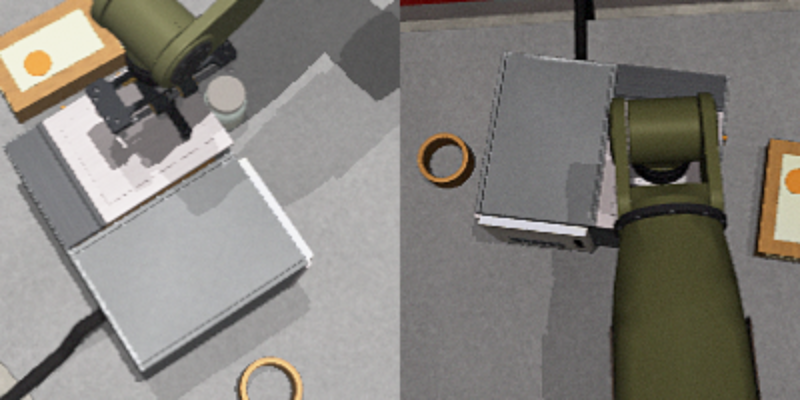

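The lid is up about 0.068 rad (front edge about 14 mm), the seal has let go, and the door is still shut (white strip in both views). I'll continue to about 0.145 rad.

To row units: -12 mm / 1000 = -0.012, 1.7 mm / 1000 = 0.0017, 0.068 rad / 2 = 0.034.

Emit:
arm_command([
  [[0, 0, -0.001, 0.0035, 0, 0, 1], [0, 0.0002, -0.003, 0.01, 0, 0, 1], [0, 0.0005, -0.005, 0.0165, 0, 0, 1], [0, 0.0008, -0.007, 0.023, 0, 0, 1], [0, 0.0011, -0.009, 0.029, 0, 0, 1], [0, 0.0014, -0.0105, 0.034, 0, 0, 1], [0, 0.0017, -0.012, 0.039, 0, 0, 1], [0, 0.0017, -0.012, 0.039, 0, 0, 1], [0, 0.0017, -0.012, 0.039, 0, 0, 1], [0, 0.0017, -0.012, 0.039, 0, 0, 1], [0, 0.0017, -0.012, 0.039, 0, 0, 1], [0, 0.0017, -0.012, 0.039, 0, 0, 1]],
])

```text
time_s: 10.55
ee_pos: [0.5849, 0.0409, 0.2459]
eef_rot: [-2.994, 0.001, 1.396]
force: [-6.9, 0.8, -0.7]
grip_width: 0.0144
grip_force: 58.0
```

```bash
python3 -c "
from h import *
lidangle('5'); o=ctrl.get_obs(); print(o['force'],o['grip_force'],abs(o['joint_vel']).max())
a=cv2.imread('pics/s5.png')[130:330,240:440];b=cv2.imread('pics/t5.png')[110:310,200:400]
cv2.imwrite('pics/c5.png',cv2.resize(np.hstack([a,b]),None,fx=2,fy=2))"
```

```text
scene 0.52 213 0.2391 th 0.149
scene 0.59 397 0.2299 th 0.166
scene 0.64 363 0.2221 th 0.188
scene 0.69 415 0.216 th 0.258
top 0.52 66 0.2391 th 0.148
top 0.59 43 0.2284 th 0.149
top 0.64 8 0.2241 th 0.171
[-7.566887   -0.58943192  0.16721543] 57.99782931804657 0.0024726156166783786
```

View pics/c5.png

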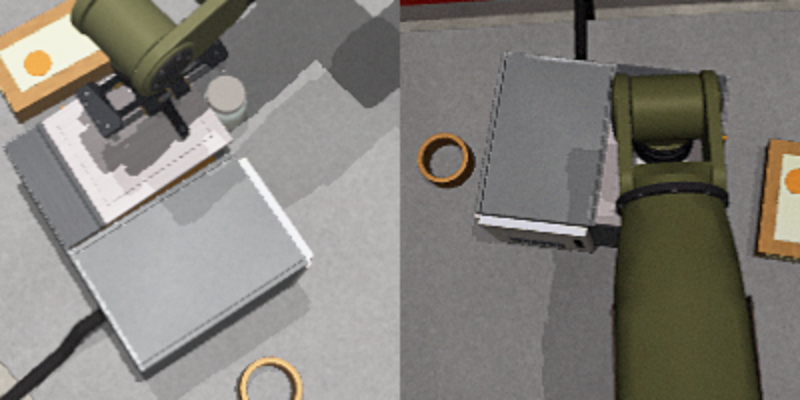

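The lid is held at about 0.145 rad (front edge about 30 mm up). The door is shut and the jar, box and tape roll are in their places.

```bash
python3 -c "
from station import ctrl
print(ctrl.hand_in())"
```

```text
the job is handed in; nothing more can be done
None
```

I pushed the service door shut and it stayed shut on its own, then freed the lid and handed the job in with the handle still gripped, the lid still and its front edge about 3 cm up; the jar, kit box and tape roll were not touched.

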